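# Pass a microtube rack through the spring gate of a transfer chute

## Task

Pass the microtube rack along the transfer chute, to the far side of its spring gate: press the long treadle beside the chute down with one fingertip and keep it down so that the gate stays sunk, while another fingertip pushes the rack from behind over it. When the whole rack is past the gate, let the treadle go so that the gate springs fully up behind it, and leave the rack standing in the chute. Do not grasp or lift the rack, do not let the gate come up under it, and leave the things around the chute where they are.

Things in the scene. Friction and masses are not known exactly. Their poses are not given: they have to be found in the camera images.
- chute: fixed straight chute, 325 mm long, on a grey base. Origin: on the worktop below the gate, on the chute's centre line. x: direction in which the rack is pushed; y: across, to the hinge side (the treadle is on the -y side); z up. Floor 70 mm above the worktop, from x = -175 mm (open entry) to +150 mm, where an end wall closes it
- chute_entry (a point): point on the chute floor at its open entry, on the centre line. Side walls: 44 mm apart inside, 4 mm thick, tops 92 mm above the worktop; nothing spans the chute from above. On the hinge side two bearing posts 80 mm tall stand at y = +70 mm, x = -150 and -90 mm of the chute frame
- gate (a joint): spring gate and treadle, one rocking part, turning about an axis along the chute (chute frame: y = +70 mm, z = 70 mm). 0 = gate up, where the spring returns it when the treadle is let go; grows as the treadle is pressed, stop at 0.26 rad. The gate sinks below the floor at 0.15: keep 0.17 or more while the rack is over it. Pressing takes about 2.5 N at first, 5 N with the gate sunk
- treadle (a point): middle of the treadle's top. A ribbed strip 210 mm long (x = -165 to +45 mm in the chute frame), 24 mm wide (y = -59 to -35 mm), parallel to the chute. At rest its middle line is 105 mm above the worktop, its outer edge 3.5 mm higher than its inner. Pressed to 82 mm above the worktop (12 mm above the chute floor) it sinks the gate (0.2 rad); at its stop it is at 75 mm
- treadle_gate (a point): point on the treadle's middle line beside the gate (x = 0 of the chute frame). Treadle and chute centre lines are 47 mm apart, so two fingertips at one height, side by side across the chute, can hold the treadle down and push the rack together; the treadle can be pressed, and slid along, over its whole length
- blade_top (a point): middle of the top edge of the gate's steel blade, on the chute's centre line, about 80 mm above the worktop when up. The blade is 6 mm thick (x = -3 to +3 mm of the chute frame), 40 mm wide, and stands 7 to 13 mm out of a slot in the chute floor
- rack: white rack with ten capped microtubes, 84 mm long (its x, along the chute), 38 mm wide, body 28 mm tall, caps up to 42 mm, about 0.18 kg; loose on the chute floor before the gate. Origin at the centre of its underside; its x axis points along the push. Its flat end faces are at x = -42 and +42 mm
- sample_tube: capped sample tube lying on the worktop on the treadle's outer side, 17 x 86 x 14 mm; origin under its middle
- dropper: white dropper bottle standing behind the bearing posts on the hinge side of the chute, 33 mm across, 76 mm tall; origin at the centre of its base
- sample_cup: lidded white sample cup, 51 mm across, 63 mm tall, on the right part of the worktop; origin at the centre of its base
- tape: roll of tape lying flat, 60 mm across, 19 mm tall, on the right; origin at the centre of its underside
- vial: slim capped vial, 21 mm across, 90 mm tall, on the right; origin at the centre of its base
- strip_tub: white tub of test strips, 48 mm across, 107 mm tall, standing far back behind the entry of the chute; origin at the centre of its base

How it is judged:
By the outcome, as a careful person would: the job done as asked, in the order asked, and still so for the second after the job is handed in, with the robot touching nothing.
It also fails if it takes over 40 s, if anything falls off the work surface, if the arm or the gripper's body presses on something with over 40 N, if the wrist force passes 120 N, or if a joint passes its speed limit or range.

## Robot

A 6-joint arm with a two-finger parallel gripper is mounted at the origin on a cart in front of the work surface, level with it; the furniture and walls round the work are solid. World frame = base frame: x ahead of the robot, y to its left, z up, the work surface at z = 0. Lengths are in m, angles in rad, forces in N, time in s.
With the tool pointing down it reaches from about 0.375 to 0.9 m from the base axis. Payload 3.1 kg.
Tool frame: the origin (TCP) lies between the finger pads; the fingertips stand 11 mm ahead of it and the grasp point (between the pads) lies 8 mm behind it; z points along the fingers, y is the direction in which the jaws open and shut (so a half turn about z gives the same grasp; the last joint's range is limited). The gripper opens to 85 mm and grips with 20 to 120 N. Pads are 22 mm wide; open, the fingers measure 114 mm over their backs; the gripper's body (76 mm by 85 mm) begins 54 mm behind the grasp point. The pads swing forward as they close: fully open they stand 13 mm farther back than shut.
Start: joints at [0.972, 0.527, 1.433, -0, 1.181, -0.178], TCP at [0.255, 0.57, 0.242] pointing down, gripper open.
Joint ranges: [-3.08, 3.08], [-0.75, 2.2], [0.22, 2.44], [-1.43, 4.57], [0, 2.65], [-2.85, 2.85]. Speed limits (rad/s): [2.79, 2.79, 3.14, 3.14, 3.14, 3.14].

## Interface

Orientations are given as a unit quaternion [x, y, z, w].
In Python, from station import manip gives the robot as it stands.
- The arm moves only by the tool move_arm, never from a script. Its argument "deltas" is a list of rows, each a list of 5 numbers: the shift along the tool's x, y, z in units of 40 cm (1.0 is 40 cm), then the turn about the tool's z in units of 0.5 rad (1.0 is 0.5 rad), then the opening in per cent of the stroke, from 0 (shut) to 100 (fully open). In form: [[x, y, z, twist, grip], ...]. A call has exactly 8 rows; each row is the pose to reach, as a shift and turn from the pose commanded when the call began, along the tool's axes at that moment; what a row does not reach only later rows make up. A row lasts 1/12 s, in which the tool goes at most 41.7 mm and 7.16 degrees, less where a joint would pass 70% of its speed; a pose out of reach is approached as far as the arm can. A call with a number of a shift or a turn outside -1 to 1 is refused whole. A call with a gripper value outside its range is refused whole. The fingers move at their own pace and stop on an object; "force" is the grip in N (left out, the last holds). Time passes only in rows, so rows that repeat a pose let the fingers close, or fill a call up. It gives the time, the measured TCP pose, the force and the opening at its end, in the units of the state.
- manip.sense(): the state, without advancing time (a new reading comes with each control period).
- manip.snapshot(name): name is "scene" or "top"; returns (picture, depth): 480x640x3 uint8, red, green, blue; 480x640 float32, m along the optical axis (not along the pixel's ray), 0 where there is no reading.
- manip.get_calibration(name): a dict with "vfov" (degrees; the focal length in pixels is half the picture's height over the tangent of half this angle, whatever the lens; pixels are square), "cx", "cy" (the principal point, pixels), "D" ([k1, k2, p1, p2, k3] as OpenCV has them; the pictures are not rectified), "pose" (4x4, takes a point from camera to world coordinates). Camera axes: x right, y down, z forward; pixel columns grow to the right and rows downward; lengths in m; the calibration is good to about 2 mm. A picture is of the moment at which its call begins. get_calibration takes no time and is no camera call.
- manip.sign_off(): hands the job in, once; it reports no verdict.
The state is a dict: "t": time; "q": joint angles; "qd": joint speeds; "tau": joint torques, N m; "tcp_pos": TCP position; "tool_rot": TCP orientation; "force": force on the tool from outside, world axes, zero at the start; "ft_torque": the same for the moment, N m; "finger_gap": opening from 0.0 (shut) to 1.0 (fully open).
Only numpy, scipy, OpenCV 4.12 (cv2) and the standard library are available. Lean on these libraries where they do the work, as an engineer would, in place of code of your own. Each camera call takes 0.05 s, during which the arm holds its last target.

## Working session

There is one attempt and no reset: what is moved stays moved. The work goes in short steps, Python scripts to look and compute and a tool call to move; the robot and the scene stay as the last step left them, time stands still between calls to the robot, and variables do not carry over. Pictures are saved under pics/ and viewed, and the job is handed in when it is done.

Besides the shell and the picture viewer there is one more tool, called after "Call:" by a JSON object that holds its "fn" and its "kwargs". move_arm: Moves the arm, as the interface text tells. Its arguments: {"type":"object","properties":{"deltas":{"type":"array","items":{"type":"array","items":{"type":"number"}}},"force":{"type":"number"}},"required":["deltas"]}

```bash
mkdir -p pics; ls
python3 - <<'E'
from station import manip
import cv2,numpy as np
print(manip.sense())
for n in("scene","top"):
    p,d=manip.snapshot(n);cv2.imwrite(f"pics/{n}0.png",p[:,:,::-1]);np.savez(f"{n}0.npz",p=p,d=d)
    c=manip.get_calibration(n);print(n,c)
E
```

```text
pics
{'t': 0.0, 'q': array([ 9.71521300e-01,  5.28424773e-01,  1.43390187e+00,  3.86335668e-05,
        1.18137409e+00, -1.78496049e-01]), 'qd': array([-8.73531542e-04, -3.54666224e-05,  2.31390882e-03, -2.76771360e-04,
       -1.05166218e-03,  6.42008734e-04]), 'tau': array([ 1.43059115e-03, -4.42354989e+01, -1.78024471e+01, -1.32986656e-04,
        8.38312990e-03,  1.62731942e-05]), 'tcp_pos': array([0.25486527, 0.56992696, 0.24135915]), 'tool_rot': array([ 2.08847891e-01,  9.77947569e-01, -9.68566370e-04, -4.16176895e-04]), 'force': array([-0.27883722, -0.3029517 ,  0.34993658]), 'ft_torque': array([-0.00755449,  0.01962751,  0.06129596]), 'finger_gap': 1.0031132271193235}
scene {'vfov': 46.82625118834511, 'cx': 320.7953135245333, 'cy': 244.7168202137632, 'D': array([-0.06085052,  0.        ,  0.        ,  0.        ,  0.        ]), 'pose': array([[-0.62746766, -0.35140087,  0.69483938, -0.18808881],
       [-0.77859035,  0.27281617, -0.56512689,  0.55502503],
       [ 0.00902266, -0.89559408, -0.44478065,  0.58081827],
       [ 0.        ,  0.        ,  0.        ,  1.        ]])}
top {'vfov': 46.62980973923189, 'cx': 331.9591187182049, 'cy': 245.7739636652164, 'D': array([-0.09589549,  0.        ,  0.        ,  0.        ,  0.        ]), 'pose': array([[-0.03060487, -0.99146523,  0.12672825,  0.39595387],
       [-0.99940511,  0.02833735, -0.01965756, -0.01896966],
       [ 0.01589864, -0.12725448, -0.99174267,  1.12695623],
       [ 0.        ,  0.        ,  0.        ,  1.        ]])}
```

View pics/scene0.png

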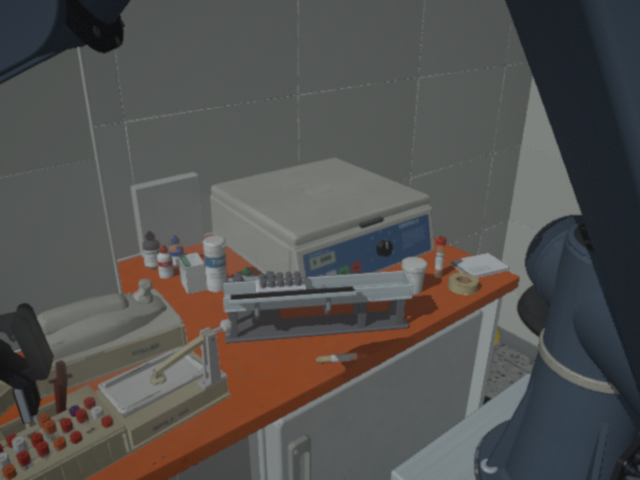

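View pics/top0.png

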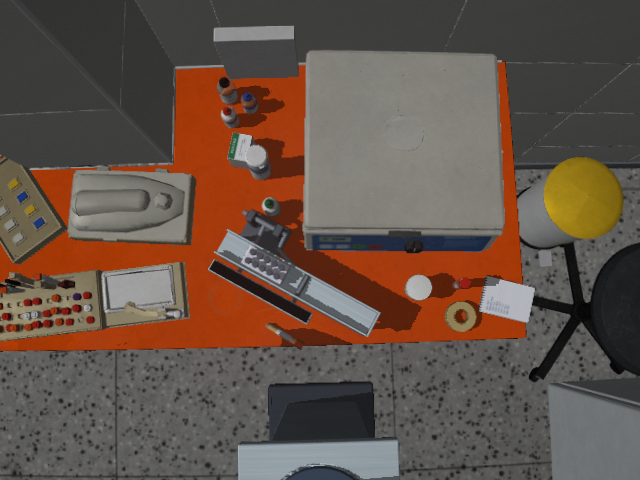

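The top view shows the chute from its entry at about (228,238) to its end wall at about (372,328). The black treadle runs (212,265) to (310,318), the rack is near (275,270), the sample tube near (285,333) and the dropper near (270,206). I'll zoom in next.

Run:
```python
import cv2,numpy as np
p=np.load("top0.npz")["p"][:,:,::-1]
cv2.imwrite("pics/topz.png",cv2.resize(p[190:350,200:400],None,fx=4,fy=3.75,interpolation=cv2.INTER_CUBIC)[:600,:800])
p=np.load("scene0.npz")["p"][:,:,::-1]
cv2.imwrite("pics/scenez.png",cv2.resize(p[220:380,210:430],None,fx=3.6,fy=3.6,interpolation=cv2.INTER_CUBIC))
```

```text
(no output)
```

View pics/topz.png

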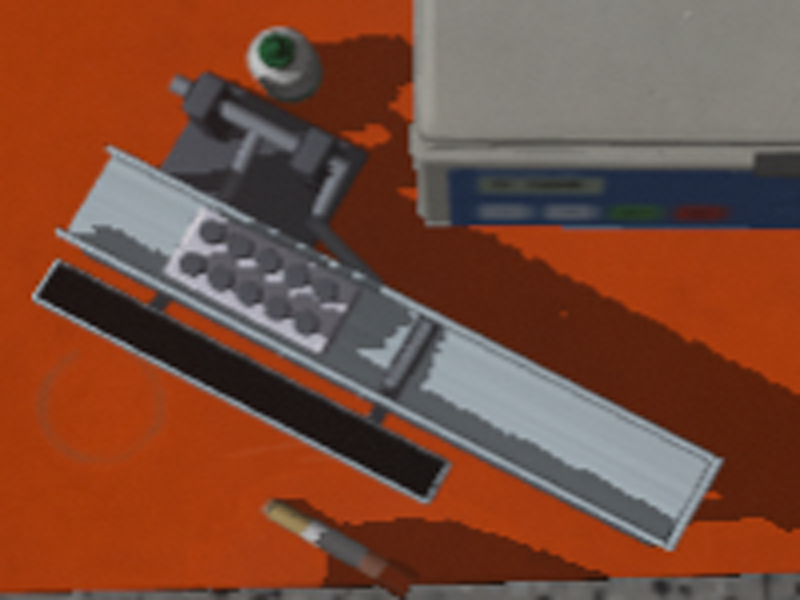

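View pics/scenez.png

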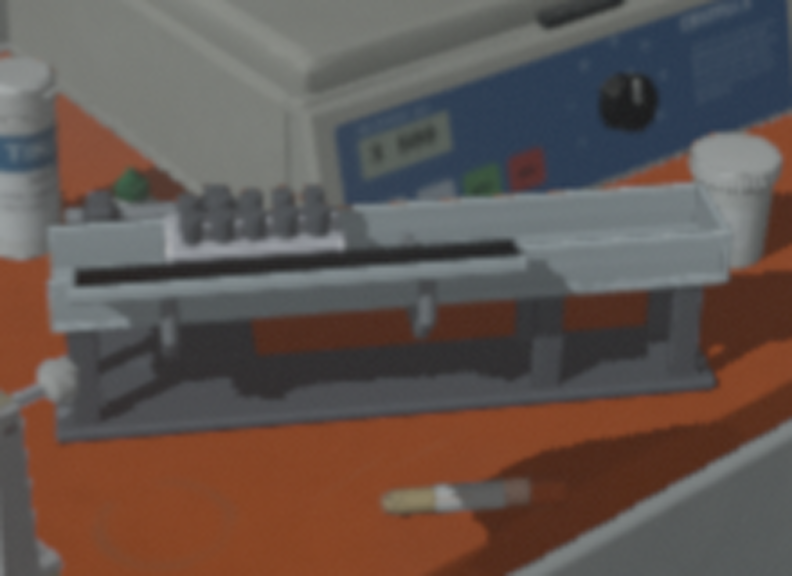

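```bash
cat > h.py <<'E'
import cv2,numpy as np
from station import manip
def cal(n):
    c=manip.get_calibration(n);f=240/np.tan(np.radians(c["vfov"])/2)
    return np.array([[f,0,c["cx"]],[0,f,c["cy"]],[0,0,1]]),np.array(c["D"]),np.array(c["pose"])
def plane(n,uv,z):
    K,D,P=cal(n);uv=np.atleast_2d(np.array(uv,float))
    r=cv2.undistortPoints(uv[:,None],K,D)[:,0];r=np.c_[r,np.ones(len(r))]@P[:3,:3].T
    o=P[:3,3];return o+r*((z-o[2])/r[:,2])[:,None]
def proj(n,X):
    K,D,P=cal(n);T=np.linalg.inv(P)
    return cv2.projectPoints(np.atleast_2d(np.array(X,float)),cv2.Rodrigues(T[:3,:3])[0],T[:3,3],K,D)[0][:,0]
def cloud(n,d):
    K,D,P=cal(n);v,u=np.mgrid[0:480,0:640]
    r=cv2.undistortPoints(np.stack([u,v],-1).reshape(-1,1,2).astype(float),K,D)[:,0]
    X=np.c_[r,np.ones(len(r))]*d.reshape(-1,1);return (X@P[:3,:3].T+P[:3,3]).reshape(480,640,3)
E
python3 - <<'E'
from h import *
z=np.array
uz=lambda l:[(a/4+200-.4,b/3.75+190-.4) for a,b in l]
W=plane("top",uz([(108,150),(58,233),(720,462),(670,548)]),.092);print("walls",W.round(4))
e=(W[0]+W[1])/2;f=(W[2]+W[3])/2;d=f-e;print("len",np.linalg.norm(d),"w",np.linalg.norm(W[0]-W[1]),np.linalg.norm(W[2]-W[3]),"ang",np.arctan2(d[1],d[0]))
D=np.load("top0.npz");p=D["p"];dep=D["d"];C=cloud("top",dep)
m=((p.max(2)<45)).astype(np.uint8);m[:,:205]=0;m[:,320:]=0;m[:255]=0;m[325:]=0
n,l,s,c=cv2.connectedComponentsWithStats(m);i=1+s[1:,4].argmax();print(s[i],c[i])
r=cv2.minAreaRect(np.argwhere(l==i)[:,::-1].astype(np.float32));b=cv2.boxPoints(r)
T=plane("top",b,.105);print("treadle",T.round(4),T.mean(0),plane("top",[r[0]],.105))
k=T-T.mean(0);print("sides",[np.linalg.norm(T[j]-T[(j+1)%4]) for j in range(4)])
for j in range(4):
    q=T[(j+1)%4]-T[j]
    print(np.arctan2(q[1],q[0]))
X=C[l==i];print("treadle z",np.median(X,0))
# side edges directions of walls
for a,b_ in((0,2),(1,3)):
    q=W[b_]-W[a];print("wall",np.arctan2(q[1],q[0]),np.linalg.norm(q))
# blade: zoom ends
B=plane("top",uz([(430,322),(390,388)]),.080);print("blade",B.round(4),B.mean(0))
R=plane("top",uz([(200,207),(168,272),(322,352),(357,290)]),.098);print("rack",R.round(4),R.mean(0),[np.linalg.norm(R[j]-R[(j+1)%4]) for j in range(4)])
E
```

```text
walls [[ 0.5645  0.1578  0.092 ]
 [ 0.5233  0.1816  0.092 ]
 [ 0.4006 -0.1239  0.092 ]
 [ 0.3593 -0.0991  0.092 ]]
len 0.32548315479100287 w 0.0476348119033513 0.04816432907255365 ang -2.09872874066207
[ 210  261  101   61 1104] [260.05887681 291.06974638]
treadle [[0.4902 0.188  0.105 ]
 [0.5064 0.1788 0.105 ]
 [0.404  0.0039 0.105 ]
 [0.3881 0.0133 0.105 ]] [0.44717972 0.09601186 0.105     ] [[0.44693621 0.09535497 0.105     ]]
sides [np.float64(0.018628944530952027), np.float64(0.20272460892998617), np.float64(0.01840072069999778), np.float64(0.2023797992420646)]
-0.5155683565712312
-2.1006415380071104
2.6074550575680036
1.0420702730682116
treadle z [0.44662305 0.09473546 0.10735279]
wall -2.0979200583878477 0.3258893418272269
wall -2.0995394433183168 0.3250771811418759
blade [[0.4748 0.0088 0.08  ]
 [0.4422 0.0284 0.08  ]] [0.458489   0.01857784 0.08      ]
rack [[0.5337 0.114  0.098 ]
 [0.5016 0.1292 0.098 ]
 [0.46   0.0585 0.098 ]
 [0.4902 0.0417 0.098 ]] [0.49637901 0.08586322 0.098     ] [np.float64(0.0354758165134198), np.float64(0.08205027649326341), np.float64(0.03454514187936408), np.float64(0.08431940831711292)]
```

```bash
cat >> h.py <<'E'
O=np.array([.457,.0192]);A=-2.0995;U=np.array([np.cos(A),np.sin(A)]);V=np.array([-U[1],U[0]])
def w(cx,cy): return O+cx*U+cy*V
def ch(p): q=np.array(p[:2])-O; return q@U,q@V
from scipy.spatial.transform import Rotation as Ro
def st():
    s=manip.sense();R=Ro.from_quat(s["tool_rot"]).as_matrix();p=s["tcp_pos"]
    c=ch(p);yaw=np.arctan2(R[1,1],R[0,1]);tw=(np.arctan2(V[1],V[0])-yaw+np.pi)%(2*np.pi)-np.pi
    print("t %.2f chute x %.4f y %.4f z %.4f gap %.3f twist-left(units) %.3f F"%(s["t"],*c,p[2],s["finger_gap"],-tw/.5),s["force"].round(2),"q",s["q"].round(2),"tilt",R[:,2].round(4))
    return s,R
def go(cx,cy,z,frac=1):
    s,R=st();d=R.T@(np.r_[w(cx,cy),z]-s["tcp_pos"])*frac;print("units",(d/.4).round(4))
E
python3 - <<'E'
from h import *
go(-.145,-.0235,.2,.3)
D=np.load("top0.npz");C=cloud("top",D["d"])
for n,u,v in(("cf front top",330,234),("cf left top",306,150),("hub dropper",270,205),("chute floor",350,295),("table",330,345)):print(n,C[v,u].round(3),np.round(ch(C[v,u]),3))
E
```

```text
t 0.10 chute x -0.3736 y -0.4523 z 0.2414 gap 0.997 twist-left(units) 3.357 F [-1.14 -0.44  0.25] q [ 0.97  0.53  1.43 -0.    1.18 -0.18] tilt [-0.0011 -0.0017 -1.    ]
units [-0.3013 -0.205   0.0314]
cf front top [ 0.55  -0.036  0.099] [0.001 0.108]
cf left top [0.7   0.004 0.142] [-0.109  0.217]
hub dropper [0.614 0.077 0.071] [-0.129  0.106]
chute floor [ 0.439 -0.075 -0.002] [0.09  0.032]
table [ 0.295 -0.041 -0.903] [ 0.134 -0.109]
```

Call:
{"fn": "move_arm", "kwargs": {"deltas": [[-0.03, -0.02, 0, 0.12, 38], [-0.07, -0.05, 0, 0.25, 38], [-0.11, -0.08, 0, 0.38, 38], [-0.15, -0.1, 0, 0.5, 38], [-0.19, -0.13, 0, 0.63, 38], [-0.23, -0.16, 0, 0.76, 38], [-0.27, -0.18, 0, 0.9, 38], [-0.3, -0.2, 0, 1, 38]]}}

```text
t: 0.77
tcp_pos: [0.3327, 0.4472, 0.2419]
tool_rot: [0.446, 0.895, -0.0, -0.0]
force: [0.9, -0.6, 0.6]
finger_gap: 0.378
```

```bash
python3 -c "
from h import *
go(-.145,-.0235,.2,.42)"
```

```text
t 0.77 chute x -0.3068 y -0.3232 z 0.2419 gap 0.378 twist-left(units) 2.350 F [ 0.89 -0.59  0.55] q [ 0.73  0.44  1.6  -0.    1.1   0.08] tilt [-4.e-04 -8.e-04 -1.e+00]
units [-0.3559 -0.0354  0.0442]
```

Call:
{"fn": "move_arm", "kwargs": {"deltas": [[-0.04, 0, 0, 0.12, 38], [-0.09, -0.01, 0, 0.25, 38], [-0.13, -0.01, 0, 0.38, 38], [-0.18, -0.02, 0, 0.5, 38], [-0.22, -0.02, 0, 0.63, 38], [-0.27, -0.03, 0, 0.76, 38], [-0.32, -0.03, 0, 0.9, 38], [-0.36, -0.035, 0, 1, 38]]}}

```text
t: 1.43
tcp_pos: [0.4087, 0.3242, 0.242]
tool_rot: [0.653, 0.757, -0.0, 0.0]
force: [-0.0, 0.2, 0.1]
finger_gap: 0.377
```

```bash
python3 -c "
from h import *
go(-.145,-.0235,.2,.72)"
```

```text
t 1.43 chute x -0.2390 y -0.1955 z 0.2420 gap 0.377 twist-left(units) 1.350 F [-0.05  0.16  0.1 ] q [ 0.46  0.39  1.69 -0.    1.06  0.31] tilt [-3.e-04 -4.e-04 -1.e+00]
units [-0.3256  0.136   0.0757]
```

Call:
{"fn": "move_arm", "kwargs": {"deltas": [[-0.04, 0.02, 0, 0.12, 38], [-0.08, 0.03, 0, 0.25, 38], [-0.12, 0.05, 0, 0.38, 38], [-0.16, 0.07, 0, 0.5, 38], [-0.2, 0.085, 0, 0.63, 38], [-0.25, 0.1, 0, 0.76, 38], [-0.29, 0.12, 0, 0.9, 38], [-0.33, 0.136, 0, 1, 38]]}}

```text
t: 2.1
tcp_pos: [0.4819, 0.202, 0.242]
tool_rot: [0.82, 0.572, -0.0, -0.0]
force: [0.9, 0.1, 0.1]
finger_gap: 0.38
```

```bash
python3 -c "
from h import *
go(-.145,-.0235,.15,1)"
```

```text
t 2.10 chute x -0.1704 y -0.0707 z 0.2420 gap 0.380 twist-left(units) 0.351 F [0.86 0.1  0.09] q [ 0.18  0.39  1.69 -0.    1.06  0.54] tilt [-6.e-04 -1.e-04 -1.e+00]
units [-0.083   0.1052  0.23  ]
```

Call:
{"fn": "move_arm", "kwargs": {"deltas": [[-0.02, 0.02, 0, 0.09, 38], [-0.04, 0.05, 0.02, 0.18, 38], [-0.06, 0.08, 0.05, 0.26, 38], [-0.083, 0.105, 0.08, 0.35, 38], [-0.083, 0.105, 0.12, 0.35, 38], [-0.083, 0.105, 0.16, 0.35, 38], [-0.083, 0.105, 0.18, 0.35, 38], [-0.083, 0.105, 0.18, 0.35, 38]]}}

```text
t: 2.77
tcp_pos: [0.508, 0.1569, 0.1675]
tool_rot: [0.867, 0.499, -0.003, -0.001]
force: [-0.8, 0.3, 0.8]
finger_gap: 0.382
```

Run:
```python
from h import *
go(-.145,-.0235,.15,1)
for n in("scene","top"):
    p,d=manip.snapshot(n);np.savez(f"{n}1.npz",p=p,d=d)
    q=p[190:350,200:400] if n=="top" else p[180:340,190:430]
    cv2.imwrite(f"pics/{n}1.png",cv2.resize(q[:,:,::-1],None,fx=3.3 if n=="scene" else 3.75,fy=3.3 if n=="scene" else 3.75,interpolation=cv2.INTER_CUBIC))
```

```text
t 2.77 chute x -0.1447 y -0.0255 z 0.1675 gap 0.382 twist-left(units) 0.006 F [-0.84  0.26  0.77] q [0.09 0.51 1.74 0.   0.9  0.62] tilt [-5.9e-03 -5.0e-04 -1.0e+00]
units [0.001  0.0051 0.0438]
```

View pics/scene1.png

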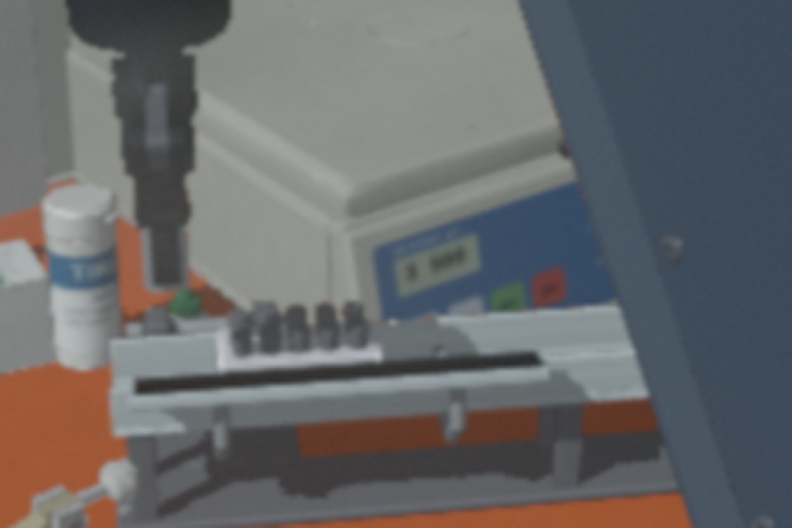

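View pics/top1.png

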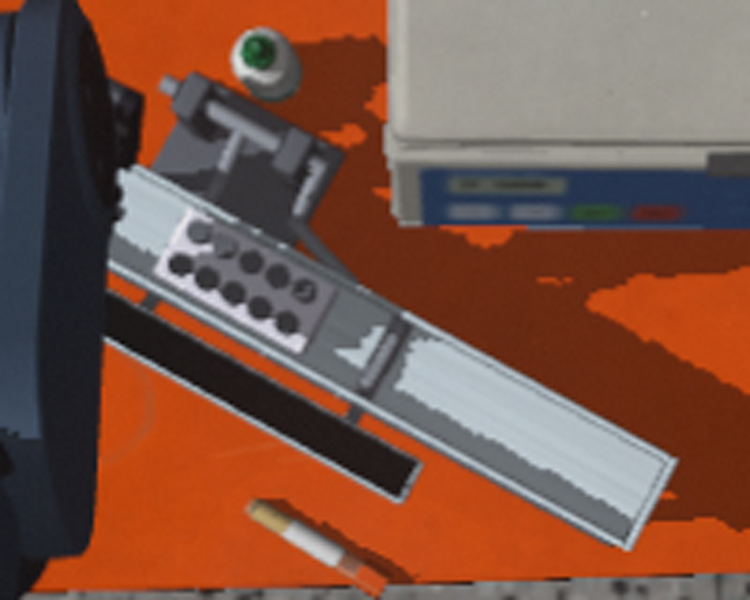

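The scene view shows the treadle-side fingertip's lower end at about (168,288) in the zoom, clear of everything. The rack hasn't moved. I'll check the tip position using depth.

Run:
```python
from h import *
D=np.load("scene1.npz");C=cloud("scene",D["d"])
for v in range(240,275,3):
  print(v,[("%.0f,%.0f,%.0f"%(*(1e3*np.array(ch(C[v,u]))),1e3*C[v,u][2])) for u in (233,236,239,242,245,248)])
s,R=st()
for z in(.145,.151,.157,.163):print(z,proj("scene",np.r_[w(-.145,-.0545),z]))
```

```text
240 ['-153,-77,220', '-149,-55,209', '-144,-62,212', '-140,-65,214', '-135,-77,219', '-128,241,65']
243 ['-153,-77,215', '-149,-70,211', '-144,-69,211', '-140,-70,211', '-135,-77,214', '-128,243,57']
246 ['-153,-74,209', '-149,-71,207', '-145,-73,208', '-140,-71,207', '-136,-72,206', '-129,242,51']
249 ['-154,-47,190', '-150,-54,194', '-145,-54,193', '-140,-56,194', '-136,-48,189', '-129,239,45']
252 ['-155,-48,186', '-150,-55,189', '-145,-51,186', '-141,-54,188', '-136,-46,183', '-129,242,36']
255 ['-155,-46,179', '-150,-54,183', '-146,-54,183', '-141,-55,183', '-136,-48,179', '-130,243,28']
258 ['-155,-47,174', '-151,-53,177', '-146,-54,178', '-141,-54,177', '-137,-48,174', '-130,242,22']
261 ['-156,-47,169', '-151,-53,172', '-137,-827,581', '-142,-56,173', '-137,-48,168', '-130,247,12']
264 ['-156,-46,163', '-151,-54,167', '-147,-56,168', '-142,-57,168', '-137,-49,163', '-131,257,-1']
267 ['-164,251,-3', '-152,-49,159', '-147,-46,157', '-142,-48,158', '-137,-49,158', '-131,244,-1']
270 ['-164,233,-1', '-157,232,-0', '-151,234,-2', '-144,108,67', '-138,101,70', '-132,103,69']
273 ['-164,223,-2', '-155,82,76', '-149,76,79', '-144,101,64', '-138,96,66', '-133,98,65']
t 2.87 chute x -0.1458 y -0.0243 z 0.1698 gap 0.383 twist-left(units) 0.007 F [ 0.2  -0.53 -0.51] q [0.09 0.51 1.73 0.   0.9  0.61] tilt [-1.1e-03 -1.0e-04 -1.0e+00]
0.145 [[240.77153576 276.24345899]]
0.151 [[240.55886643 272.93811755]]
0.157 [[240.34523519 269.61220298]]
0.163 [[240.13063917 266.26556717]]
```

Call:
{"fn": "move_arm", "kwargs": {"deltas": [[0, 0.002, 0.03, 0, 38], [0, 0.002, 0.06, 0, 38], [0, 0.002, 0.09, 0, 38], [0, 0.002, 0.12, 0, 38], [0, 0.002, 0.14, 0, 38], [0, 0.002, 0.16, 0, 38], [0, 0.002, 0.18, 0, 38], [0, 0.002, 0.19, 0, 38]]}}

```text
t: 3.53
tcp_pos: [0.5098, 0.1575, 0.094]
tool_rot: [0.866, 0.499, -0.0, -0.001]
force: [-2.6, 2.5, 4.1]
finger_gap: 0.381
```

Run:
```python
from h import *
st()
for n in("scene","top"):
    p,d=manip.snapshot(n);np.savez(f"{n}2.npz",p=p,d=d)
    q=p[190:350,200:400] if n=="top" else p[180:340,190:430]
    cv2.imwrite(f"pics/{n}2.png",cv2.resize(q[:,:,::-1],None,fx=3.3 if n=="scene" else 3.75,fy=3.3 if n=="scene" else 3.75,interpolation=cv2.INTER_CUBIC))
st()
```

```text
t 3.53 chute x -0.1460 y -0.0242 z 0.0940 gap 0.381 twist-left(units) 0.007 F [-2.64  2.5   4.07] q [0.09 0.63 1.78 0.   0.73 0.61] tilt [-1.1e-03  8.0e-04 -1.0e+00]
t 3.63 chute x -0.1460 y -0.0240 z 0.0941 gap 0.382 twist-left(units) 0.007 F [-3.04  1.75  4.39] q [0.09 0.63 1.78 0.   0.73 0.61] tilt [-1.1e-03  4.0e-04 -1.0e+00]
```

View pics/scene2.png

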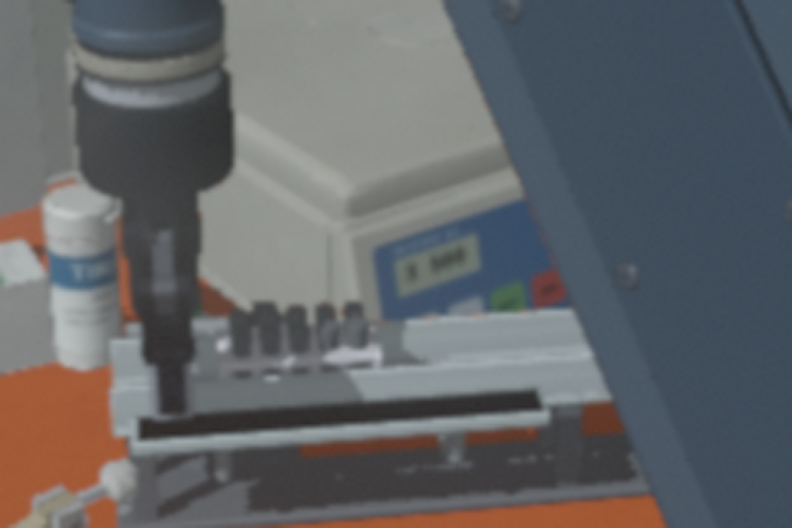

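View pics/top2.png

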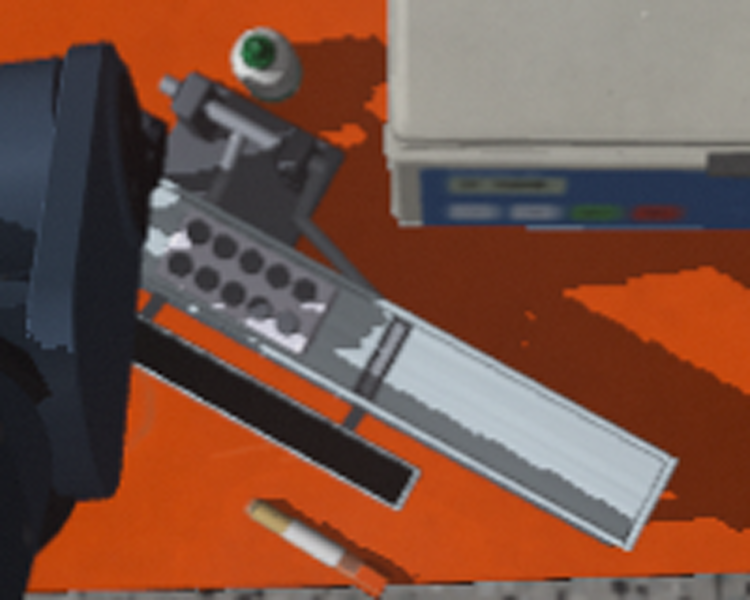

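The slot now shows dark and flush at about (385,350): the gate is sunk and the rack hasn't moved. I'll press a little deeper, then approach the rack.

Call:
{"fn": "move_arm", "kwargs": {"deltas": [[0, 0.001, 0.004, 0.007, 38], [0, 0.001, 0.01, 0.007, 38], [-0.008, 0.001, 0.01, 0.007, 38], [-0.016, 0.001, 0.01, 0.007, 38], [-0.026, 0.001, 0.01, 0.007, 38], [-0.036, 0.001, 0.01, 0.007, 38], [-0.046, 0.001, 0.01, 0.007, 38], [-0.055, 0.001, 0.01, 0.007, 38]]}}

```text
t: 4.3
tcp_pos: [0.5015, 0.1374, 0.0911]
tool_rot: [0.867, 0.498, 0.002, 0.001]
force: [2.5, 5.6, 6.1]
finger_gap: 0.381
```

```bash
cat > look.py <<'E'
import sys
from h import *
st();k=sys.argv[1]
for n in("scene","top"):
    p,d=manip.snapshot(n);np.savez(f"{n}{k}.npz",p=p,d=d)
    q=p[190:350,200:400] if n=="top" else p[180:340,190:430]
    cv2.imwrite(f"pics/{n}{k}.png",cv2.resize(q[:,:,::-1],None,fx=3.3 if n=="scene" else 3.75,fy=3.3 if n=="scene" else 3.75,interpolation=cv2.INTER_CUBIC))
E
python3 look.py 3
```

```text
t 4.30 chute x -0.1246 y -0.0212 z 0.0911 gap 0.381 twist-left(units) -0.001 F [2.47 5.58 6.15] q [0.05 0.63 1.82 0.   0.69 0.58] tilt [ 4.7e-03  6.0e-04 -1.0e+00]
```

View pics/top3.png

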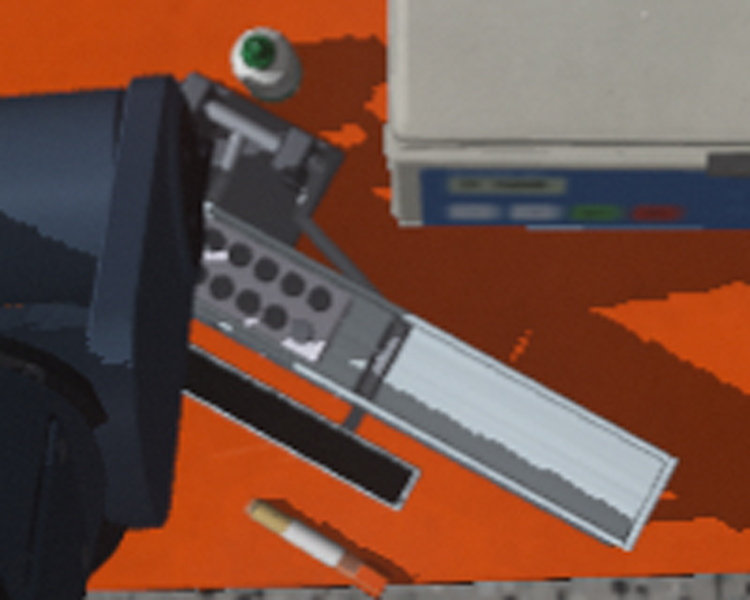

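View pics/scene3.png

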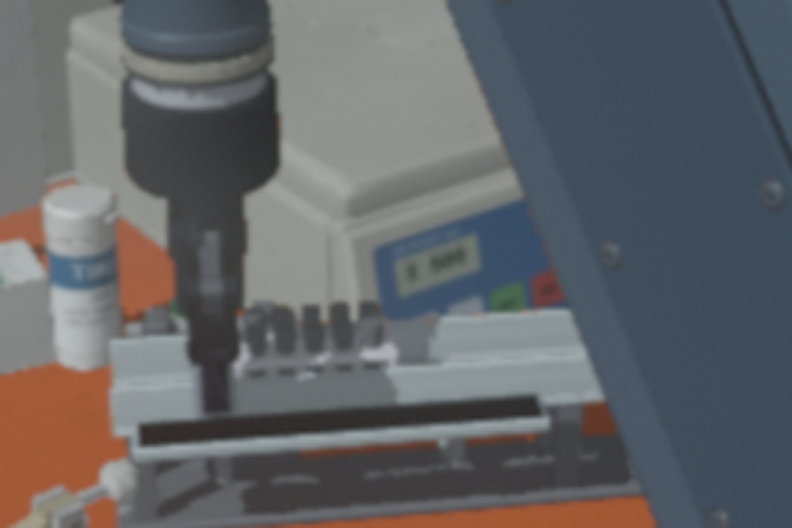

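Contact made and the rack is sliding. Its caps have moved about 5 mm along, with the gate still sunk.

Call:
{"fn": "move_arm", "kwargs": {"deltas": [[-0.012, -0.002, 0.002, 0, 38], [-0.024, -0.003, 0.003, 0, 38], [-0.036, -0.003, 0.003, 0, 38], [-0.048, -0.003, 0.003, 0, 38], [-0.061, -0.003, 0.003, 0, 38], [-0.074, -0.003, 0.003, 0, 38], [-0.087, -0.003, 0.003, 0, 38], [-0.1, -0.003, 0.003, 0, 38]]}}

```text
t: 5.07
tcp_pos: [0.4799, 0.1035, 0.0897]
tool_rot: [0.867, 0.498, 0.002, 0.001]
force: [2.6, 4.6, 6.4]
finger_gap: 0.381
```

```bash
python3 look.py 4
```

```text
t 5.07 chute x -0.0843 y -0.0227 z 0.0897 gap 0.381 twist-left(units) -0.000 F [2.59 4.55 6.4 ] q [-0.02  0.61  1.9   0.    0.64  0.51] tilt [ 3.9e-03  3.0e-04 -1.0e+00]
```

View pics/top4.png

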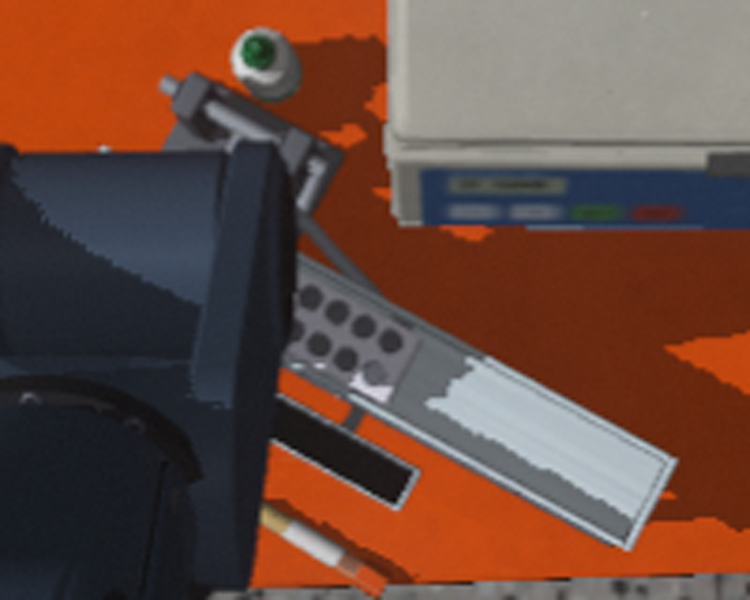

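View pics/scene4.png

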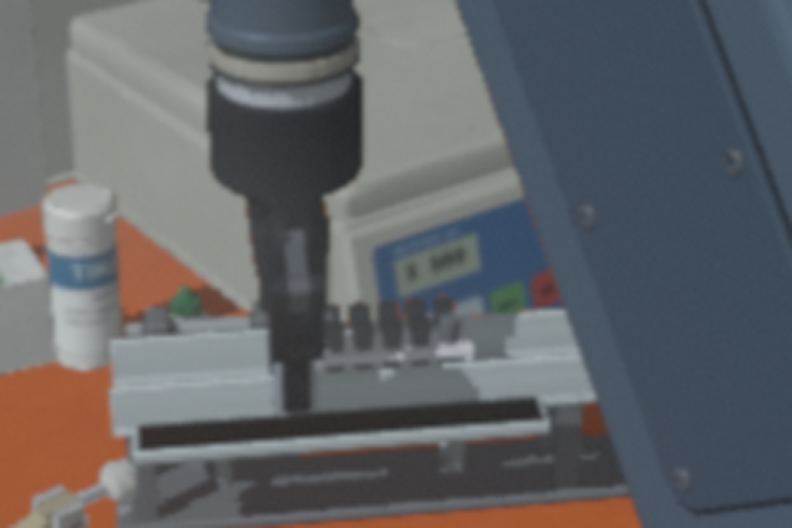

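The rack's front is over the sunk gate and sliding freely. I'll continue the push.

Call:
{"fn": "move_arm", "kwargs": {"deltas": [[-0.014, -0.001, 0, 0, 38], [-0.028, -0.001, 0, 0, 38], [-0.042, -0.001, 0, 0, 38], [-0.056, -0.001, 0, 0, 38], [-0.071, -0.001, 0, 0, 38], [-0.086, -0.001, 0, 0, 38], [-0.101, -0.001, 0, 0, 38], [-0.116, -0.001, 0, 0, 38]]}}

```text
t: 5.83
tcp_pos: [0.4552, 0.0636, 0.0894]
tool_rot: [0.867, 0.498, 0.001, 0.0]
force: [1.9, 3.8, 6.0]
finger_gap: 0.379
```

```bash
python3 look.py 5
```

```text
t 5.83 chute x -0.0374 y -0.0239 z 0.0894 gap 0.379 twist-left(units) -0.000 F [1.91 3.83 6.03] q [-0.11  0.58  1.97  0.    0.58  0.42] tilt [ 2.e-03  2.e-04 -1.e+00]
```

View pics/top5.png

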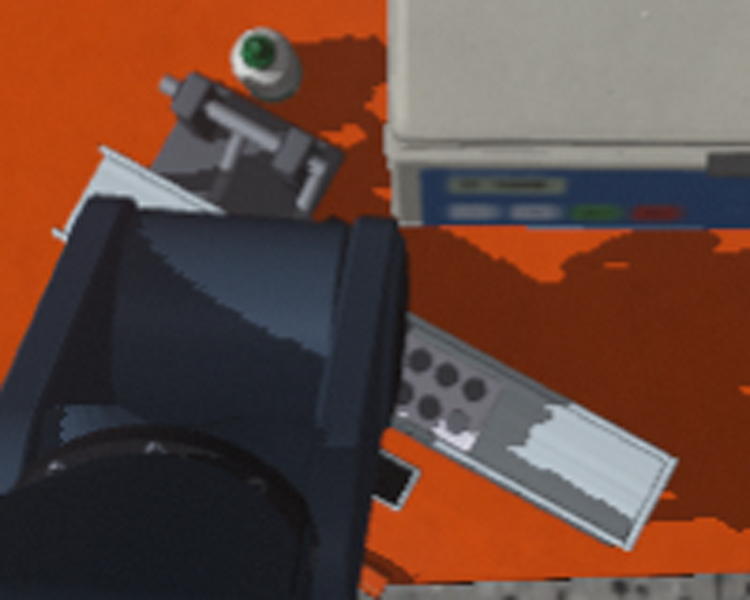

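View pics/scene5.png

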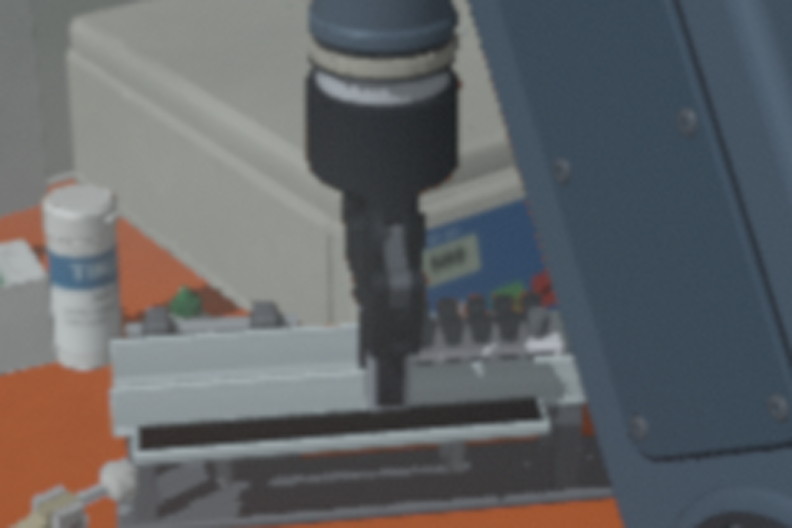

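Call:
{"fn": "move_arm", "kwargs": {"deltas": [[-0.016, 0, 0, 0, 38], [-0.032, 0, 0, 0, 38], [-0.048, 0, 0, 0, 38], [-0.064, 0, 0, 0, 38], [-0.08, 0, 0, 0, 38], [-0.096, 0, 0, 0, 38], [-0.112, 0, 0, 0, 38], [-0.128, 0, 0, 0, 38]]}}

```text
t: 6.6
tcp_pos: [0.4287, 0.0195, 0.0892]
tool_rot: [0.867, 0.498, 0.0, 0.0]
force: [3.2, 5.3, 6.4]
finger_gap: 0.38
```

```bash
python3 look.py 6
```

```text
t 6.60 chute x 0.0140 y -0.0245 z 0.0892 gap 0.380 twist-left(units) 0.000 F [3.23 5.31 6.43] q [-0.22  0.57  2.05  0.    0.53  0.31] tilt [ 6.e-04  3.e-04 -1.e+00]
```

View pics/top6.png

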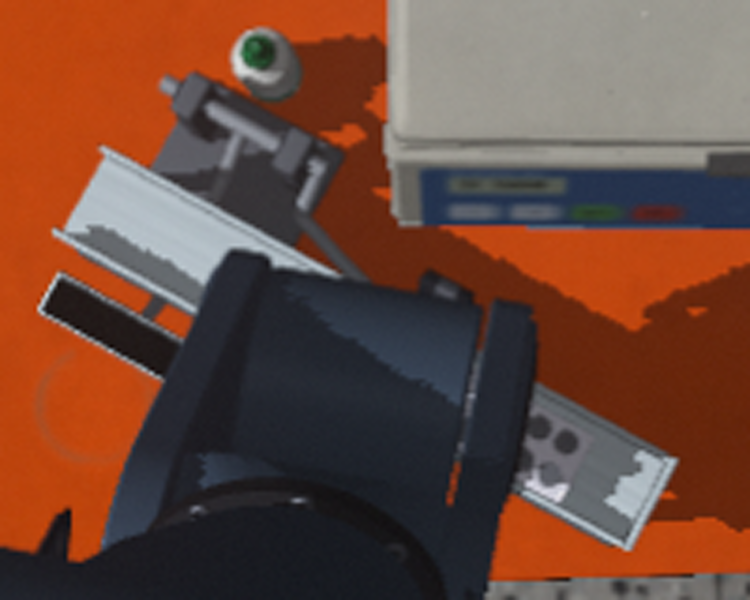

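View pics/scene6.png

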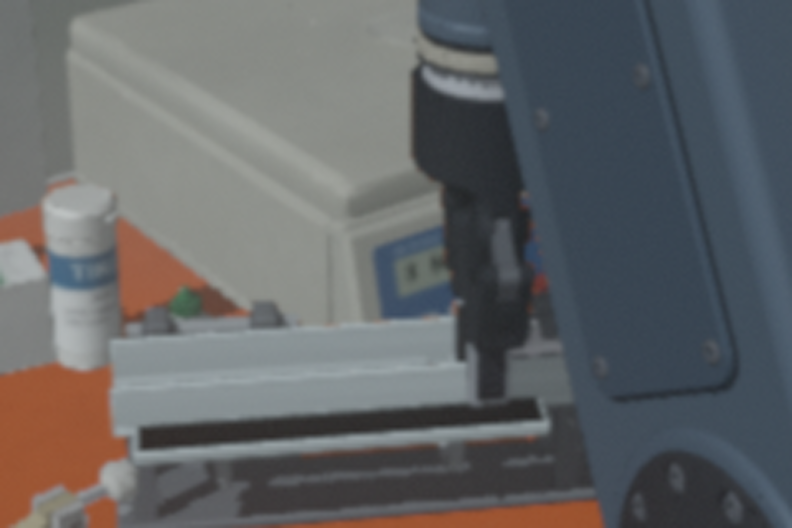

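Run:
```python
from h import *
for a,b in((562,502),(597,440)):
    X=plane("top",[(a/3.75+200-.4,b/3.75+190-.4)],.098)[0];print(np.round(ch(X),4))
st()
```

```text
[ 0.1119 -0.0205]
[0.1126 0.0143]
t 6.70 chute x 0.0149 y -0.0247 z 0.0891 gap 0.379 twist-left(units) 0.000 F [ 1.38 -0.95  4.62] q [-0.22  0.57  2.05 -0.    0.53  0.31] tilt [-7.e-04 -4.e-04 -1.e+00]
```

The rack front measures x ≈ 112 mm, so its rear is at about 27 mm, well past the blade at +3 mm. I'll back off slightly, then let the treadle up gently.

Call:
{"fn": "move_arm", "kwargs": {"deltas": [[0.006, 0, 0, 0, 38], [0.012, 0, 0, 0, 38], [0.012, 0, -0.01, 0, 38], [0.012, 0, -0.022, 0, 38], [0.012, 0, -0.036, 0, 38], [0.012, 0, -0.052, 0, 38], [0.012, 0, -0.07, 0, 38], [0.012, 0, -0.09, 0, 38]]}}

```text
t: 7.37
tcp_pos: [0.4307, 0.0243, 0.1257]
tool_rot: [0.867, 0.498, -0.0, -0.001]
force: [0.3, 0.1, 0.8]
finger_gap: 0.379
```

Call:
{"fn": "move_arm", "kwargs": {"deltas": [[0, 0, -0.03, 0, 38], [0, 0, -0.07, 0, 38], [0, 0, -0.12, 0, 38], [0, 0, -0.17, 0, 38], [0, 0, -0.22, 0, 38], [0, 0, -0.26, 0, 38], [0, 0, -0.3, 0, 38], [0, 0, -0.3, 0, 38]]}}

```text
t: 8.03
tcp_pos: [0.4324, 0.024, 0.248]
tool_rot: [0.867, 0.498, 0.002, 0.002]
force: [1.3, -0.4, 0.5]
finger_gap: 0.382
```

```bash
python3 look.py 7
```

```text
t 8.03 chute x 0.0083 y -0.0237 z 0.2480 gap 0.382 twist-left(units) 0.001 F [ 1.28 -0.38  0.49] q [-0.2   0.26  1.89  0.    0.99  0.32] tilt [ 5.3e-03 -7.0e-04 -1.0e+00]
```

View pics/top7.png

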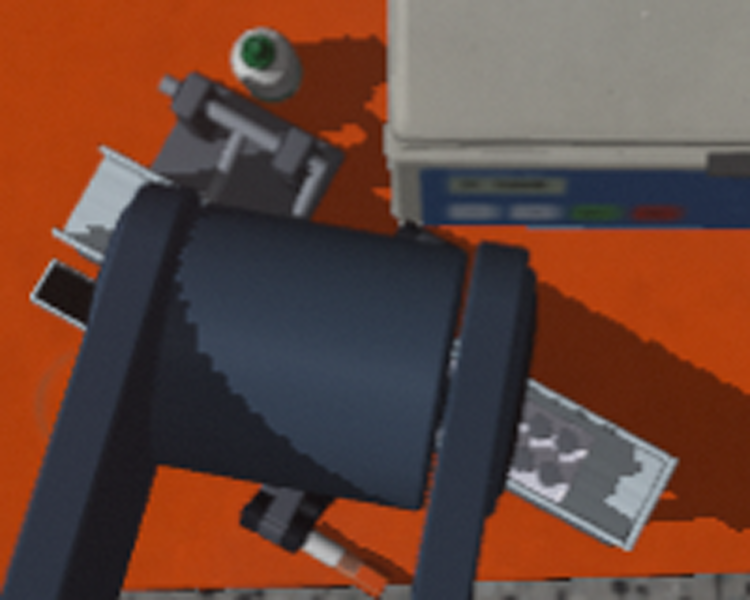

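View pics/scene7.png

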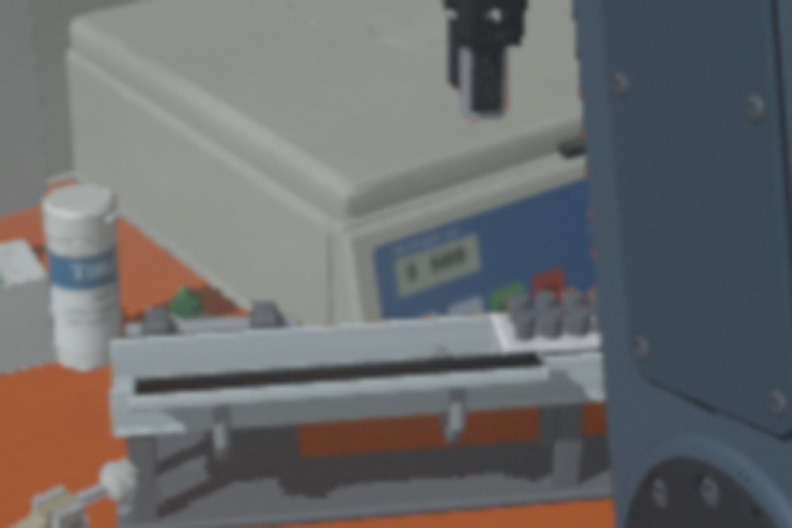

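Call:
{"fn": "move_arm", "kwargs": {"deltas": [[0.04, 0, -0.01, 0, 38], [0.1, 0, -0.02, 0, 38], [0.16, 0, -0.02, 0, 38], [0.22, 0, -0.02, 0, 38], [0.28, 0, -0.02, 0, 38], [0.34, 0, -0.02, 0, 38], [0.38, 0, -0.02, 0, 38], [0.4, 0, -0.02, 0, 38]]}}

```text
t: 8.8
tcp_pos: [0.5119, 0.1637, 0.2514]
tool_rot: [0.867, 0.499, -0.001, -0.001]
force: [-0.2, -0.4, 0.5]
finger_gap: 0.382
```

```bash
python3 look.py 8
```

```text
t 8.80 chute x -0.1524 y -0.0255 z 0.2514 gap 0.382 twist-left(units) 0.004 F [-0.19 -0.42  0.51] q [0.1  0.4  1.64 0.   1.1  0.63] tilt [-2.9e-03  3.0e-04 -1.0e+00]
```

View pics/top8.png

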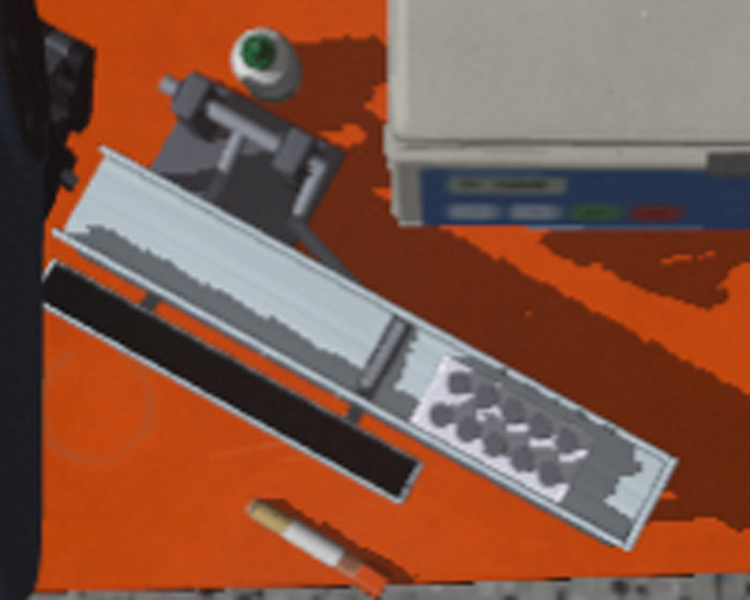

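View pics/scene8.png

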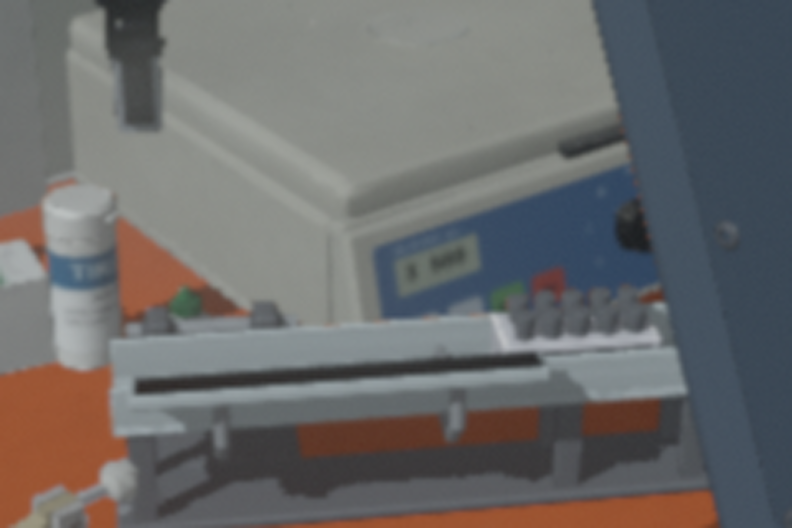

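The gate blade is standing up at about (383,355), the treadle is back at its rest height, and the rack sits past the gate between (415,415) and (600,450). The tube and dropper haven't moved. One last numeric check, then I hand in.

Run:
```python
from h import *
a=cloud("top",np.load("top0.npz")["d"]);b=cloud("top",np.load("top8.npz")["d"])
for v,u in((291,260),(305,285),(300,279)):print("treadle z before/after",a[v,u][2].round(4),b[v,u][2].round(4))
f=lambda L:plane("top",[(x/3.75+200-.4,y/3.75+190-.4) for x,y in L],.098)
R=f([(446,356),(412,418),(562,502),(597,440)]);print("rack corners",[np.round(ch(x),4) for x in R])
B=plane("top",[(383/3.75+199.6,355/3.75+189.6)],.08)[0];print("blade",np.round(ch(B),4))
p0=np.load("top0.npz")["p"].astype(int);p1=np.load("top8.npz")["p"].astype(int)
for n,(y0,y1,x0,x1) in dict(tube=(318,350,262,308),dropper=(193,220,258,284),cup=(270,305,400,435),vial=(272,295,450,472),tape=(298,335,440,482)).items():
    print(n,np.abs(p0-p1)[y0:y1,x0:x1].mean().round(2))
st();manip.sign_off()
```

```text
treadle z before/after 0.107 0.1081
treadle z before/after 0.1079 0.1054
treadle z before/after 0.1073 0.1081
rack corners [array([0.0278, 0.0151]), array([ 0.0277, -0.0196]), array([ 0.1119, -0.0205]), array([0.1126, 0.0143])]
blade [-0.0008  0.0012]
tube 24.59
dropper 13.37
cup 18.23
vial 14.45
tape 15.07
t 8.90 chute x -0.1514 y -0.0253 z 0.2517 gap 0.381 twist-left(units) 0.004 F [-0.57 -1.51 -0.3 ] q [ 0.1   0.4   1.64 -0.    1.1   0.63] tilt [-2.8e-03 -3.0e-04 -1.0e+00]
the job is handed in; nothing more can be done
```

Run:
```python
import numpy as np,cv2
g=lambda k:cv2.cvtColor(np.load(f"top{k}.npz")["p"],cv2.COLOR_RGB2GRAY).astype(np.float32)
a,b=g(0),g(8)
for n,(y0,y1,x0,x1) in dict(tube=(318,345,262,308),dropper=(193,220,258,284),cup=(270,305,400,435),vial=(272,295,450,472),tape=(298,335,440,482),empty=(150,180,205,235)).items():
    r=cv2.matchTemplate(b[y0-5:y1+5,x0-5:x1+5],a[y0:y1,x0:x1],cv2.TM_CCOEFF_NORMED);print(n,cv2.minMaxLoc(r)[1::2],"mean",a[y0:y1,x0:x1].mean(),b[y0:y1,x0:x1].mean())
```

```text
tube (0.6489121317863464, (5, 5)) mean 76.97987 103.49195
dropper (0.9782053232192993, (5, 5)) mean 75.628204 88.780624
cup (0.9997401833534241, (5, 5)) mean 117.05551 135.85959
vial (0.8546973466873169, (5, 5)) mean 72.26285 78.395256
tape (0.9992465972900391, (5, 5)) mean 92.37259 108.53089
empty (0.9521455764770508, (5, 5)) mean 85.60333 100.111115
```

The rack is past the gate and standing in the chute, with the gate sprung up behind it; I handed the job in at t = 8.9 s. One fingertip held the treadle down with about 4–6 N, keeping the gate sunk. The other fingertip pushed the rack from behind until it was clear. I then backed off about 5 mm, raised the gripper to let the treadle up, and moved the arm away.

**Last checks:**
- **Rack:** it spans about x = +28 to +112 mm in the chute frame, straight in the chute. The blade ends at +3 mm.
- **Gate and treadle:** the blade is visibly up in the top view. The treadle reads 105–108 mm, against about 107 mm before pressing, so it is back at rest to within the depth noise.
- **Surroundings:** the tube, dropper, cup, vial and tape show zero pixel shift from the first top picture. I did not run this check on the strip tub; it looks unmoved in the scene view.

**A check that disagreed:** a plain picture difference for those objects was not near zero. The whole picture had brightened, including an empty patch of worktop, so I put it down to lighting and shadow. I ran the shift comparison only after handing in. The match was weaker for the sample tube (0.65) and the vial (0.85), which I attribute to changed shadows, though I did not confirm that.

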